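Scan the job card, then hold the offset lever level over its fixture

TASK

Pick up the yellow hand scanner and aim it at the barcode on the job card, holding it level and steady with its reading spot on the barcode for about a second, then lay it back down on its black rubber mat and let go. Then grip the cast offset lever at its balance point, lift it and hold it level and still about 50 mm clear above the red fixture, its big boss straight over the thick spigot and its small eye straight over the thin pin, as if about to be lowered on. Finish while still holding it there: do not put it down or let it touch the fixture, and leave the other things on the bench where they are.

Things in the scene. Friction and masses are not known exactly. Their poses are not given: they have to be found in the camera images.
- scanner: Loose yellow and white hand scanner, 185 mm long, upright on the black mat, always reading. Origin: on its underside, 8 mm behind its balance point; x forward to the window, z up. Yellow handle: a straight bar 30 mm wide (y), 34 mm high, from x = -95 to +38 mm; grip it across y near the origin. White head in front, to x = +90 mm, 46 mm wide, 38 mm high. 0.13 to 0.21 kg.
- scanner_window (a point): Centre of the scanner's small red reading window, 83 mm ahead of the scanner's origin and 15 mm above its underside. The beam leaves it forwards and 45 degrees downwards in the scanner's x-z plane.
- scanner_spot (a point): The reading spot: the point 100 mm from the window along the beam, i.e. at (154, 0, -56) mm in the scanner's frame. With the scanner level and its underside 56 mm above the barcode, the spot lies on the barcode 154 mm ahead of the scanner's origin. While the scanner lies on the mat this point is below the table top.
- label (a point): Centre of the barcode (black bars on white paper, 50 by 30 mm) lying face up on the fixed grey job card, 84 by 60 mm; 6 mm above the table.
- scanner_mat: Fixed black rubber mat on which the scanner lies, 240 mm (x) by 140 mm (y), 3 mm thick; origin under its centre.
- lever: Loose cast metal lever, 260 mm long, 0.4 to 0.65 kg, lying flat, z up. Origin: on the underside plane under its balance point. A straight bar along x, 22 mm wide, from 6 to 32 mm high, x = -43 to +60 mm, runs over the origin. Big boss: upright tube 60 mm across, 40 mm high, at (-74, -19) mm. An 18 mm arm bends from the bar to the small eye: tube 36 mm across, 34 high, at (135, 42) mm.
- lever_balance (a point): The lever's balance point, in the middle of the straight bar 19 mm above the underside: 76 mm from the boss's axis and 141 mm from the eye's axis.
- lever_boss (a point): Centre of the underside of the lever's big boss.
- lever_eye (a point): Centre of the underside of the lever's small eye.
- fixture: Fixed red assembly plate, 268 by 124 mm, 12 mm thick, with a thick spigot and a thin pin standing on it. Origin and axes on the table as the lever's would be were it seated on it: the lever held straight over the fixture has the same x, y and yaw as this body.
- fixture_spigot (a point): Centre of the top of the thick steel spigot (24 mm diameter), 50 mm above the table, at (-74, -19) mm in the fixture's frame. The boss belongs over it.
- fixture_pin (a point): Centre of the top of the thin steel pin (10 mm diameter), 50 mm above the table, at (135, 42) mm in the fixture's frame. The eye belongs over it.
- white_bottle: Bystander: white bottle, 64 mm diameter, 170 mm high, on the right side. Leave it.
- tin: Bystander: steel tin, 80 mm diameter, 110 mm high, at the far right. Leave it.
- bearing: Bystander: steel ring, 52 mm diameter, 16 mm high, beyond the left-hand place. Leave it.
- hub_cap: Bystander: black disc cap, 60 mm diameter, 22 mm high, beyond the right-hand place. Leave it.
- wrench: Bystander: open wrench lying at the far edge. Leave it.
- pump_sprayer: Bystander: white pump sprayer with a red head, 96 mm diameter, 177 mm high, on the left side. Leave it.
Things that resemble listed ones, but are neither listed nor needed, are in the scene too. Leave any blue look-alike of the scanner alone.

How it is judged:
By the outcome, as a careful person would: the job done as asked, in the order asked, and still so for the second after the job is handed in, while the arm keeps its last pose, push and grip.
It also fails if it takes over 64 s, if anything falls off the work surface, if the arm or the gripper's body presses on something with over 40 N, if the wrist force passes 120 N, or if a joint passes its speed limit or range.

ROBOT

A 6-joint arm with a two-finger parallel gripper is mounted at the origin on the work surface. World frame = base frame: x ahead of the robot, y to its left, z up, the work surface at z = 0. Lengths are in m, angles in rad, forces in N, time in s.
With the tool pointing down it reaches from about 0.4 to 0.925 m from the base axis. Payload 12.5 kg.
Tool frame: the origin (TCP) lies midway between the tips of the shut fingers; the grasp point (between the pads) lies 19 mm behind it (robot.tcp_to_grasp is the distance from the TCP to the grasp point, in m); z points along the fingers, y is the direction in which the jaws open and shut (so a half turn about z gives the same grasp; the last joint's range is limited). The gripper opens to 95 mm and grips with 3 to 60 N. Pads are 20 mm wide; open, the fingers measure 119 mm over their backs; the gripper's body (75 mm by 180 mm) begins 59 mm behind the grasp point.
Start: joints at [-1.361, 0.491, 1.559, -0, 1.092, -0.106], TCP at [0.194, -0.594, 0.192] pointing down, gripper open.
Joint ranges: [-3.1, 3.1], [-0.84, 2.19], [0.05, 2.79], [-1.13, 4.28], [0.06, 2.93], [-2.69, 2.69]. Speed limits (rad/s): [2.22, 2.22, 2.79, 3.14, 3.14, 3.14].

INTERFACE

Orientations are given as a unit quaternion [x, y, z, w].
In Python, from workcell import robot gives the robot as it stands.
- The arm moves only by the tool carry_out, never from a script. Its argument "series" is a list of rows, each a list of 3 entries, a list of its own where there are three numbers: the finger opening in cm, from 0 to 9.51, then the shift along the tool's x, y, z in cm, then the turn about the tool's z in rad. A call has 1 to 10 rows; each row is the pose to reach, as a shift and turn from the pose commanded when the call began, along the tool's axes at that moment; what a row does not reach only later rows make up. A row lasts 1/12 s, in which the tool goes at most 41.7 mm and 7.16 degrees, less where a joint would pass 70% of its speed; a pose out of reach is approached as far as the arm can. A call with a gripper value outside its range is refused whole. The fingers move at their own pace and stop on an object; "squeeze" is the grip in N (left out, the last holds). Time passes only in rows, so rows that repeat a pose let the fingers close. It gives the time, the measured TCP pose, the force and the opening at its end, in the units of the state.
- robot.read_state(): the state, without advancing time (a new reading comes with each control period).
- robot.snapshot(name): name is "scene" or "top"; returns a dict with "color" (384x512x3 uint8, blue, green, red), "intrinsics" (3x3 intrinsics, pixels), "xyz" and "rotation" of the camera in the world. Camera axes: x right, y up, looking along -z (the intrinsics and any distortion apply to the point x, -y, -z); pixel columns grow to the right and rows downward; lengths in m; the calibration is good to about 2 mm. A picture is of the moment at which its call begins. There is no depth.
- robot.job_done(): hands the job in, once; it reports no verdict.
The state is a dict: "time_s": time; "qpos": joint angles; "joint_velocities": joint speeds; "joint_efforts": joint torques, N m; "eef_pos": TCP position; "orientation": TCP orientation; "wrist_force": force on the tool from outside, world axes, zero at the start; "wrist_torque": the same for the moment, N m; "grip_width": finger opening in m.
Only numpy, scipy, OpenCV 4.12 (cv2) and the standard library are available. Lean on these libraries where they do the work, as an engineer would, in place of code of your own. Each camera call takes 0.05 s, during which the arm holds its last target. There are 200 camera calls.

## Working session

There is one attempt and no reset: what is moved stays moved. The work goes in short steps, Python scripts to look and compute and a tool call to move; the robot and the scene stay as the last step left them, time stands still between calls to the robot, and variables do not carry over. Pictures are saved under pics/ and viewed, about 8 in all and at most 12, crops included, and the job is handed in when it is done.

Besides the shell and the picture viewer there is one more tool, called after ">>>" by a JSON object that holds its "name" and its "arguments". carry_out: Moves the arm, as the interface text tells. Its arguments: {"type":"object","properties":{"series":{"type":"array"},"squeeze":{"type":"number"}},"required":["series"]}

```bash
mkdir -p pics; cat > h.py <<'E'
import numpy as np,cv2
from workcell import robot
def snap(n,f):
    s=robot.snapshot(n); cv2.imwrite(f'pics/{f}.png',s['color']); np.savez(f'pics/{f}.npz',**{k:np.array(v) for k,v in s.items() if v is not None}); return s
def load(f): return np.load(f'pics/{f}.npz',allow_pickle=True)
def px2w(s,uv,z):
    K=s['intrinsics'];R=s['rotation'];c=s['xyz'];o=[]
    for u,v in uv:
        d=np.linalg.inv(K)@[u,v,1]; d=R@np.array([d[0],-d[1],-d[2]]); o.append(c+d*(z-c[2])/d[2])
    return np.array(o)
def w2px(s,P):
    p=(np.atleast_2d(P)-s['xyz'])@s['rotation']; p=p*[1,-1,-1]; q=p@s['intrinsics'].T; return q[:,:2]/q[:,2:]
def crop(f,x0,y0,x1,y1,k,o):
    i=cv2.imread(f'pics/{f}.png')[y0:y1,x0:x1]; cv2.imwrite(f'pics/{o}.png',cv2.resize(i,None,fx=k,fy=k,interpolation=cv2.INTER_CUBIC))
E
python3 - <<'E'
from h import *
for n in('top','scene'):
    s=snap(n,n+'1'); print(s.keys(),s['xyz'],np.round(s['rotation'],3).tolist(),s['intrinsics'].tolist())
a=cv2.imread('pics/top1.png');b=cv2.imread('pics/scene1.png')
cv2.imwrite('pics/top1b.png',cv2.resize(a,(800,600)));
print(robot.read_state(),robot.tcp_to_grasp)
E
```

```text
dict_keys(['color', 'intrinsics', 'xyz', 'rotation']) [0.49001122 0.00369578 1.21310481] [0.015, -0.029, -0.701, 0.712] [[362.1904681147673, 0.0, 257.2533612504686], [0.0, 362.1904681147673, 186.65932161399698], [0.0, 0.0, 1.0]]
dict_keys(['color', 'intrinsics', 'xyz', 'rotation']) [ 1.24686917 -0.7975425   1.62747328] [0.267, 0.1, 0.329, 0.9] [[497.9919474708045, 0.0, 261.8907067899317], [0.0, 497.9919474708045, 182.306994467859], [0.0, 0.0, 1.0]]
{'time_s': 0.1, 'qpos': array([-1.36057398e+00,  4.91517389e-01,  1.55939225e+00, -1.27095498e-05,
        1.09168136e+00, -1.05614620e-01]), 'joint_velocities': array([-0.00090379, -0.00035306, -0.00141847, -0.00013575, -0.00147782,
        0.00112686]), 'joint_efforts': array([ 2.88742791e-03, -6.13624549e+01, -2.58604163e+01,  6.94373692e-02,
        4.70165885e-02, -5.58158524e-05]), 'eef_pos': array([ 0.1940931 , -0.59385158,  0.19100765]), 'orientation': array([ 9.87556183e-01,  1.57265811e-01, -3.17268579e-05, -4.98195773e-04]), 'wrist_force': array([-0.02396582, -0.90638949, -0.35269116]), 'wrist_torque': array([-0.01521653, -0.02196515,  0.01410744]), 'grip_width': 0.09477330301742633} 0.0188
```

View pics/top1b.png

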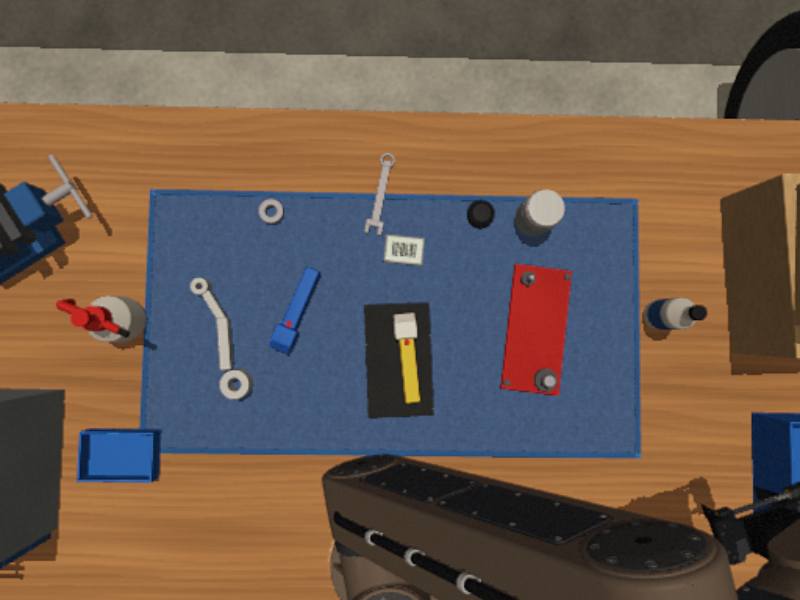

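View pics/scene1.png

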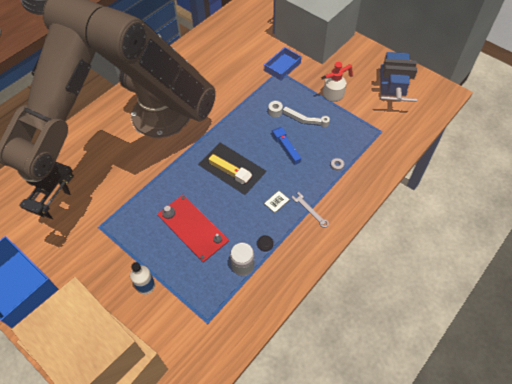

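The top view shows these, in the 800-wide picture:
- Scanner candidates: yellow/white bar on the black mat at (408,360), and the blue look-alike at (296,310). I choose the yellow one.
- Lever candidates: cast lever with boss at (235,384) and eye at (199,286), and the wrench at (380,195). I choose the lever.
- Fixture: spigot at (547,380), pin at (528,279).
- Job card: (404,250).

Next, close crops.

```bash
sed -i "s/^from workcell import robot/from workcell import robot\nfrom scipy.spatial.transform import Rotation as Ro/; s/R=s\['rotation'\]/R=Ro.from_quat(s['rotation']).as_matrix()/; s/@s\['rotation'\]/@Ro.from_quat(s['rotation']).as_matrix()/" h.py
python3 - <<'E'
from h import *
crop('top1',225,140,375,265,4.8,'c1'); crop('top1',112,170,212,265,6,'c2')
E
```

```text
(no output)
```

View pics/c1.png

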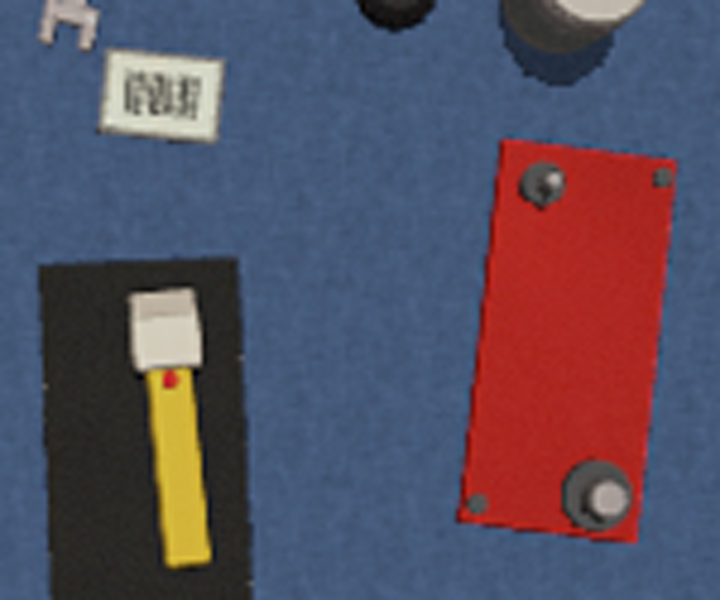

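View pics/c2.png

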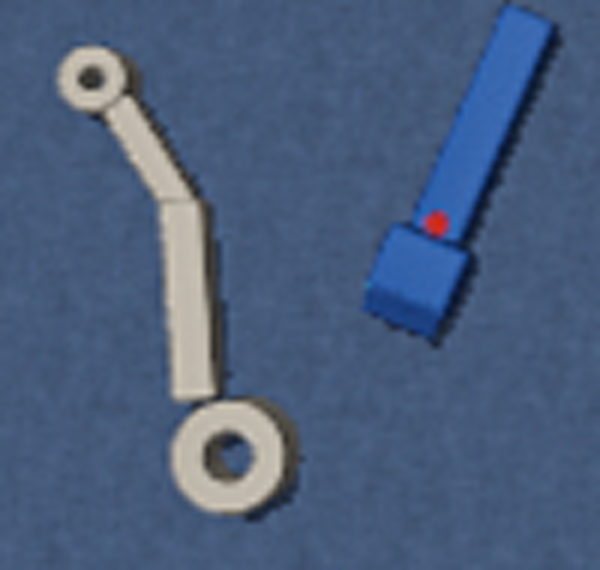

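The crops confirm the yellow scanner on the black mat, with its head pointing away from the robot, and the lever with its bar running along image y. Now I turn the pixels into positions.

```bash
cat > loc.py <<'E'
from h import *
s=load('top1')
A=lambda p,z:px2w(s,[(225-.5+(u+.5)/4.8,140-.5+(v+.5)/4.8) for u,v in p],z)
B=lambda p,z:px2w(s,[(112-.5+(u+.5)/6,170-.5+(v+.5)/6) for u,v in p],z)
def fit(L,W):
    L=np.array(L);W=np.array(W)[:,:2];a,b=L-L.mean(0),W-W.mean(0)
    y=np.arctan2((a[:,0]*b[:,1]-a[:,1]*b[:,0]).sum(),(a*b).sum());R=np.array([[np.cos(y),-np.sin(y)],[np.sin(y),np.cos(y)]])
    t=W.mean(0)-R@L.mean(0); return t,y,np.linalg.norm(W-(L@R.T+t),axis=1)*1e3
f=A([(188,563),(169.5,369)],.037); sc=fit([(-.095,0),(.038,0)],f)
lab=A([(161,95)],.006)
fx=fit([(-.074,-.019),(.135,.042)],np.r_[A([(608,499)],.05),A([(553,182)],.05)])
lv=fit([(-.074,-.019),(.135,.042)],np.r_[B([(228,457)],.040),B([(92,79)],.034)])
if __name__=='__main__':
    print('scanner',sc,'label',lab,'fix',fx,'lever',lv,sep='\n')
    print('plate centre',A([(502,139),(676,160),(636,542),(458,521)],.012).mean(0))
    print('bar ends',B([(184,205),(195,398)],.032))
    mc=A([(39,266),(237,259)],.003);print('mat far edge',mc)
E
python3 loc.py; python3 -c "
from h import *
print(Ro.from_quat(robot.read_state()['orientation']).as_matrix().round(3))"
```

```text
scanner
(array([ 0.43159727, -0.03311105]), np.float64(0.11030078400609451), array([1.41849033, 1.41849033]))
label
[[ 0.65823676 -0.02115994  0.006     ]]
fix
(array([ 0.46038195, -0.31225509]), np.float64(-0.11060058162417263), array([1.39073077, 1.39073077]))
lever
(array([0.44080765, 0.34832503]), np.float64(0.10168389563824481), array([0.47399489, 0.47399489]))
plate centre [ 0.49224718 -0.30579493  0.012     ]
bar ends [[0.50323621 0.35244502 0.032     ]
 [0.3998941  0.34293507 0.032     ]]
mat far edge [[ 0.53737175  0.06183115  0.003     ]
 [ 0.54448423 -0.07597894  0.003     ]]
[[ 0.951  0.311 -0.   ]
 [ 0.311 -0.951  0.001]
 [ 0.    -0.001 -1.   ]]
```

>>> {"name": "carry_out", "arguments": {"series": [[9.5, [1, -0.8, 0], 0.02], [9.5, [3.5, -3, 0], 0.05], [9.5, [6.5, -5.5, 0], 0.08], [9.5, [9.5, -8, 0], 0.11], [9.5, [12.5, -10.5, 0], 0.14], [9.5, [15.5, -13.5, 0], 0.17], [9.5, [18.5, -16.5, 0], 0.2], [9.5, [21.5, -19.5, 0], 0.206], [9.5, [24.5, -22.5, 0], 0.206], [9.5, [27.5, -25.5, 0], 0.206]], "squeeze": 25}}

```text
time_s: 0.93
eef_pos: [0.375, -0.2678, 0.1915]
orientation: [0.999, 0.055, -0.0, -0.0]
wrist_force: [1.6, -0.7, 0.3]
grip_width: 0.095
```

>>> {"name": "carry_out", "arguments": {"series": [[9.5, [1.2, -3, 0], 0], [9.5, [2.4, -6, 0.5], 0], [9.5, [3.6, -9, 1.5], 0], [9.5, [4.8, -12, 3], 0], [9.5, [6, -15, 4.5], 0], [9.5, [7.2, -18, 6], 0], [9.5, [8.2, -20.5, 7.5], 0], [9.5, [8.8, -22, 8.5], 0], [9.5, [8.9, -22.5, 9], 0], [9.5, [8.9, -22.5, 9], 0]]}}

```text
time_s: 1.77
eef_pos: [0.4379, -0.0354, 0.1006]
orientation: [0.998, 0.056, -0.001, -0.0]
wrist_force: [0.1, -0.6, -0.1]
grip_width: 0.095
```

```bash
python3 - <<'E'
from h import *
s=robot.read_state();print(s['eef_pos'],s['orientation'],s['qpos'],s['wrist_force'])
snap('top','top2');crop('top2',200,140,330,270,4.6,'c3')
E
```

```text
[ 0.43793947 -0.03535434  0.10061032] [ 9.98434552e-01  5.59230378e-02 -1.00047269e-03 -2.41027503e-04] [-2.31041082e-01  3.70301960e-01  2.09784404e+00 -1.66432681e-04
  6.75502219e-01  1.22798072e+00] [ 0.07742295 -0.55216887 -0.08277251]
```

View pics/c3.png

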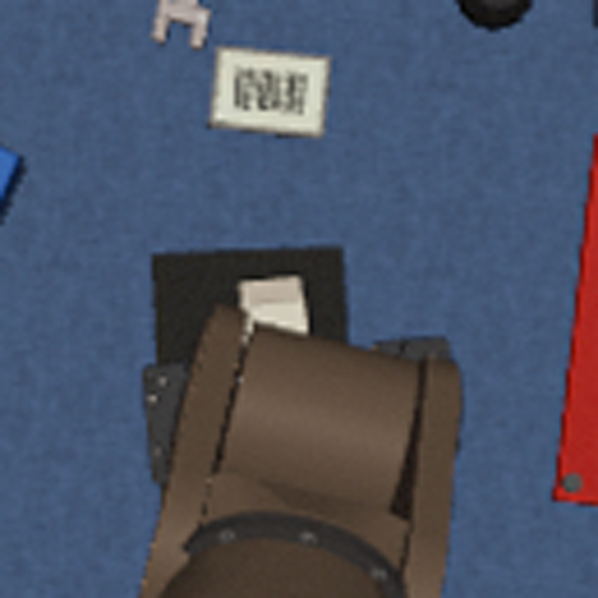

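>>> {"name": "carry_out", "arguments": {"series": [[9.5, [0, 0, 2], 0], [9.5, [0, 0, 4.5], 0], [9.5, [0, 0, 6.5], 0], [9.5, [0, 0, 8], 0], [9.5, [0, 0, 9], 0], [9.5, [0, 0, 9.3], 0], [9.5, [0, 0, 9.3], 0], [5, [0, 0, 9.3], 0], [3, [0, 0, 9.3], 0], [0, [0, 0, 9.3], 0]], "squeeze": 25}}

```text
time_s: 2.65
eef_pos: [0.4389, -0.0366, 0.0093]
orientation: [0.998, 0.055, 0.001, 0.0]
wrist_force: [-0.7, 0.2, -0.2]
grip_width: 0.08
```

>>> {"name": "carry_out", "arguments": {"series": [[0, [0, 0, 0], 0], [0, [0, 0, 0], 0], [0, [0, 0, 0], 0], [0, [0, 0, 0], 0], [0, [0, 0, 0], 0], [0, [0, 0, 0], 0]]}}

```text
time_s: 3.15
eef_pos: [0.4384, -0.0362, 0.0085]
orientation: [0.998, 0.055, -0.0, 0.0]
wrist_force: [0.3, 0.5, 0.1]
grip_width: 0.0409
```

>>> {"name": "carry_out", "arguments": {"series": [[0, [0, 0, 0], 0], [0, [0, 0, 0], 0], [0, [0, 0, 0], 0], [0, [0, 0, 0], 0], [0, [0, 0, 0], 0]]}}

```text
time_s: 3.57
eef_pos: [0.4384, -0.0363, 0.0085]
orientation: [0.998, 0.055, -0.0, 0.0]
wrist_force: [0.0, 1.2, 0.7]
grip_width: 0.0295
```

>>> {"name": "carry_out", "arguments": {"series": [[0, [0, 0, -0.7], 0], [0, [0, 0, -2], 0], [0, [0, 0, -3.5], 0], [0, [0.7, 0.1, -4.8], 0], [0, [1.8, 0.2, -5.6], 0], [0, [3.3, 0.4, -5.9], 0], [0, [4.8, 0.6, -5.9], 0], [0, [6, 0.8, -5.9], 0], [0, [6.8, 0.9, -5.9], 0], [0, [7.2, 0.9, -5.9], 0]]}}

```text
time_s: 4.4
eef_pos: [0.5118, -0.0375, 0.0677]
orientation: [0.998, 0.055, 0.0, 0.0]
wrist_force: [-0.4, -0.1, -1.6]
grip_width: 0.0295
```

>>> {"name": "carry_out", "arguments": {"series": [[0, [0.07, 0, 0], 0], [0, [0.07, 0, 0], 0], [0, [0.07, 0, 0], 0], [0, [0.07, 0, 0], 0]]}}

```text
time_s: 4.73
eef_pos: [0.5111, -0.0372, 0.0675]
orientation: [0.998, 0.055, -0.0, -0.0]
wrist_force: [-0.1, 0.4, -1.2]
grip_width: 0.0295
```

```bash
python3 - <<'E'
from h import *
s=robot.read_state();print(s['eef_pos'],s['orientation'],s['wrist_force'],s['grip_width'])
snap('top','top3');snap('scene','sc3')
crop('top3',230,130,310,230,6,'a');crop('sc3',200,130,320,230,6,'b')
a=cv2.imread('pics/a.png');b=cv2.imread('pics/b.png');h=600
cv2.imwrite('pics/c4.png',cv2.resize(np.hstack([a,cv2.resize(b,(720,600))]),(800,400)))
E
```

```text
[ 0.51113245 -0.03724702  0.06753433] [ 9.98494601e-01  5.48496869e-02 -2.09358743e-04 -1.80949975e-06] [-0.07422657  0.43688081 -1.20433241] 0.029515524406967007
```

View pics/c4.png

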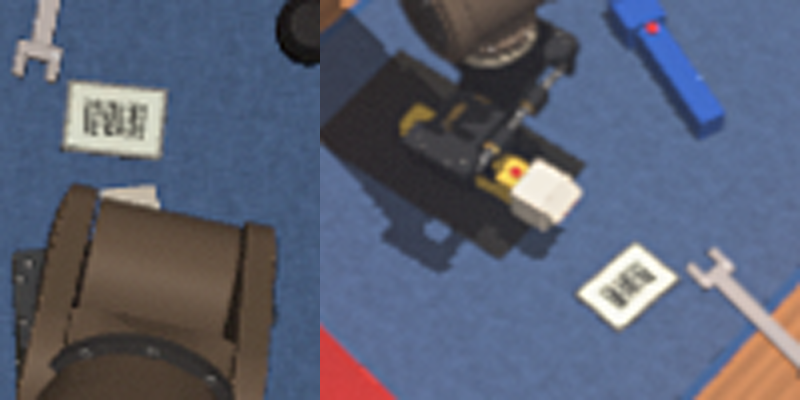

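```bash
python3 - <<'E'
from h import *
s=load('top3')
print(px2w(s,[(230+32,130+47.5)],.062),np.array([.5111,-.0372])+.0835*np.array([.994,.11]))
print(px2w(s,[(229.5+115.5/4,129.5+119.5/4)],.006))
t=load('top1');print(px2w(t,[(224.5+162/4.8,139.5+290.5/4.8)],.003),np.array([.4316,-.0331])+.09*np.array([.994,.11]))
t=load('sc3');print(px2w(t,[(199.5+(629.5-320)*1.5/6,129.5+285*1.5/6)],.006))
E
```

```text
[[ 0.59249996 -0.03319091  0.062     ]] [ 0.594099 -0.028015]
[[ 0.65832112 -0.02192809  0.006     ]]
[[ 0.52203828 -0.02364641  0.003     ]] [ 0.52106 -0.0232 ]
[[ 0.6575219  -0.02186066  0.006     ]]
```

```bash
python3 - <<'E'
from h import *
crop('top3',240,140,285,195,10,'a');crop('sc3',255,155,290,210,10,'b')
s=load('top3');i=cv2.imread('pics/a.png');j=cv2.imread('pics/b.png');t=load('sc3')
u=np.array([.994,.11]);n=np.array([-.11,.994]);o=np.array([.5111,-.0372])-.0065*u
P=[[*(o+a*u+b*n),z] for z in(.062,.1) for a,b in((.09,.023),(.09,-.023))]+[[.658,-.0215,.006]]
for im,c,o2 in((i,s,(240,140)),(j,t,(255,155))):
    for q in w2px(c,P): cv2.drawMarker(im,tuple(int(k) for k in ((q-o2+.5)*10)),(0,0,255),0,12,1)
cv2.imwrite('pics/c5.png',np.hstack([i,j]))
E
```

```text
(no output)
```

View pics/c5.png

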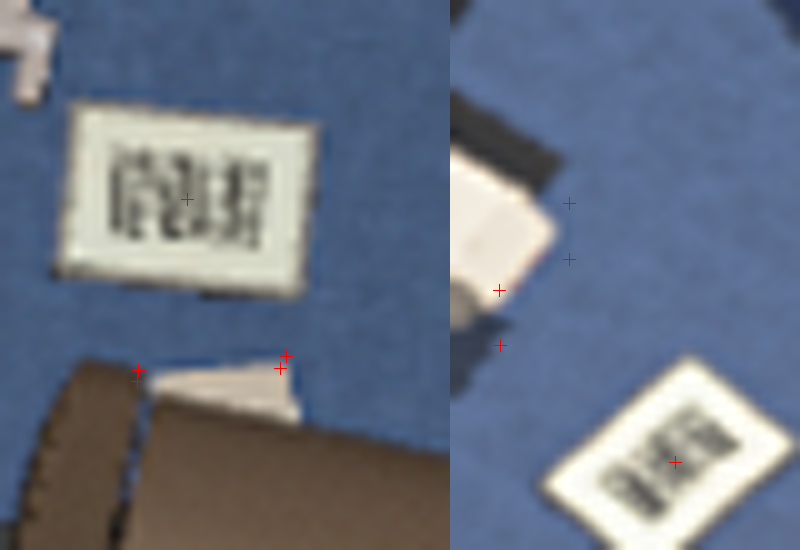

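The picture shows the scanner nose at about (220,370) in the left half, in line with the barcode at (187,200). It is within about 3 mm of the predicted position. I hold it there for over a second.

>>> {"name": "carry_out", "arguments": {"series": [[0, [0, -0.1, 0], 0], [0, [0, -0.1, 0], 0], [0, [0, -0.1, 0], 0], [0, [0, -0.1, 0], 0], [0, [0, -0.1, 0], 0], [0, [0, -0.1, 0], 0], [0, [0, -0.1, 0], 0], [0, [0, -0.1, 0], 0], [0, [0, -0.1, 0], 0], [0, [0, -0.1, 0], 0]]}}

```text
time_s: 5.67
eef_pos: [0.5116, -0.0363, 0.0675]
orientation: [0.998, 0.055, 0.0, 0.0]
wrist_force: [-0.5, -0.2, -0.4]
grip_width: 0.0297
```

>>> {"name": "carry_out", "arguments": {"series": [[0, [0, 0, 0], 0], [0, [0, 0, 0], 0], [0, [0, 0, 0], 0], [0, [0, 0, 0], 0], [0, [0, 0, 0], 0], [0, [0, 0, 0], 0], [0, [0, 0, 0], 0], [0, [0, 0, 0], 0], [0, [0, 0, 0], 0], [0, [0, 0, 0], 0]]}}

```text
time_s: 6.5
eef_pos: [0.5116, -0.0363, 0.0675]
orientation: [0.998, 0.055, -0.0, 0.0]
wrist_force: [-0.5, -0.1, -2.0]
grip_width: 0.0298
```

>>> {"name": "carry_out", "arguments": {"series": [[0, [-0.7, -0.1, 0], 0], [0, [-2, -0.3, 0], 0], [0, [-3.5, -0.5, 0.3], 0], [0, [-5, -0.7, 1], 0], [0, [-6.2, -0.8, 2], 0], [0, [-7, -0.8, 3.2], 0], [0, [-7.2, -0.8, 4.4], 0], [0, [-7.2, -0.8, 5.2], 0], [0, [-7.2, -0.8, 5.6], 0], [0, [-7.2, -0.8, 5.8], 0]]}}

```text
time_s: 7.33
eef_pos: [0.4392, -0.0362, 0.0091]
orientation: [0.998, 0.055, -0.0, -0.0]
wrist_force: [-0.1, -0.1, -1.8]
grip_width: 0.0297
```

>>> {"name": "carry_out", "arguments": {"series": [[0, [0, 0, 0.05], 0], [0, [0, 0, 0.1], 0], [0, [0, 0, 0.1], 0], [0, [0, 0, 0.1], 0]]}}

```text
time_s: 7.67
eef_pos: [0.4394, -0.0362, 0.0088]
orientation: [0.998, 0.055, 0.0, 0.0]
wrist_force: [1.2, -0.4, -1.2]
grip_width: 0.0295
```

>>> {"name": "carry_out", "arguments": {"series": [[0, [0, 0, 0.04], 0], [0, [0, 0, 0.04], 0], [4, [0, 0, 0.04], 0], [5, [0, 0, 0.04], 0], [7, [0, 0, 0.04], 0], [9, [0, 0, 0.04], 0], [9, [0, 0, 0.04], 0], [9, [0, 0, 0.04], 0], [9, [0, 0, 0.04], 0], [9, [0, 0, 0.04], 0]]}}

```text
time_s: 8.5
eef_pos: [0.4391, -0.0362, 0.0081]
orientation: [0.998, 0.055, -0.0, 0.0]
wrist_force: [0.5, -0.7, 0.2]
grip_width: 0.0779
```

>>> {"name": "carry_out", "arguments": {"series": [[9.5, [0, 0, -1], 0], [9.5, [0, 0, -3.5], 0], [9.5, [0, 0, -6.5], 0], [9.5, [0, -0.5, -9.5], 0], [9.5, [0.3, -2.5, -11.5], 0.01], [9.5, [0.6, -5.5, -12.5], 0.01], [9.5, [1, -8.5, -13], 0.01], [9.5, [1.4, -12, -13], 0.01], [9.5, [1.8, -15.5, -13], 0.01], [9.5, [2.2, -19, -13], 0.01]]}}

```text
time_s: 9.33
eef_pos: [0.4399, 0.1566, 0.1383]
orientation: [0.999, 0.05, 0.0, 0.0]
wrist_force: [0.8, -0.2, -0.6]
grip_width: 0.0952
```

>>> {"name": "carry_out", "arguments": {"series": [[9.5, [0.4, -3.5, 0], 0], [9.5, [0.8, -7, 0], 0], [9.5, [1.2, -10.5, 0], 0], [9.5, [1.6, -14, 0], 0], [9.5, [1.9, -16.5, 0.5], 0], [9.5, [2.1, -18.2, 1.5], 0], [9.5, [2.2, -19, 3], 0], [9.5, [2.2, -19.2, 4], 0], [9.5, [2.2, -19.2, 4], 0], [9.5, [2.2, -19.2, 4], 0]]}}

```text
time_s: 10.17
eef_pos: [0.4427, 0.3476, 0.0977]
orientation: [0.999, 0.05, -0.001, 0.0]
wrist_force: [0.7, -0.0, -0.6]
grip_width: 0.0951
```

```bash
python3 - <<'E'
from h import *
s=robot.read_state();print(s['eef_pos'],s['orientation'],s['wrist_force'])
snap('top','top4');snap('scene','sc4')
crop('top4',110,165,300,275,4.2,'a');crop('sc4',230,80,350,140,4,'b')
a=cv2.imread('pics/a.png');b=cv2.imread('pics/b.png')
c=np.zeros((a.shape[0]+b.shape[0],a.shape[1],3),np.uint8);c[:a.shape[0]]=a;c[a.shape[0]:,:b.shape[1]]=b
cv2.imwrite('pics/c6.png',c[:600]);print(c.shape)
E
```

```text
[0.44266296 0.34762981 0.09773751] [ 9.98759549e-01  4.97868505e-02 -6.57780863e-04  4.46737747e-04] [ 0.68537318 -0.00877569 -0.61442969]
(702, 798, 3)
```

View pics/c6.png

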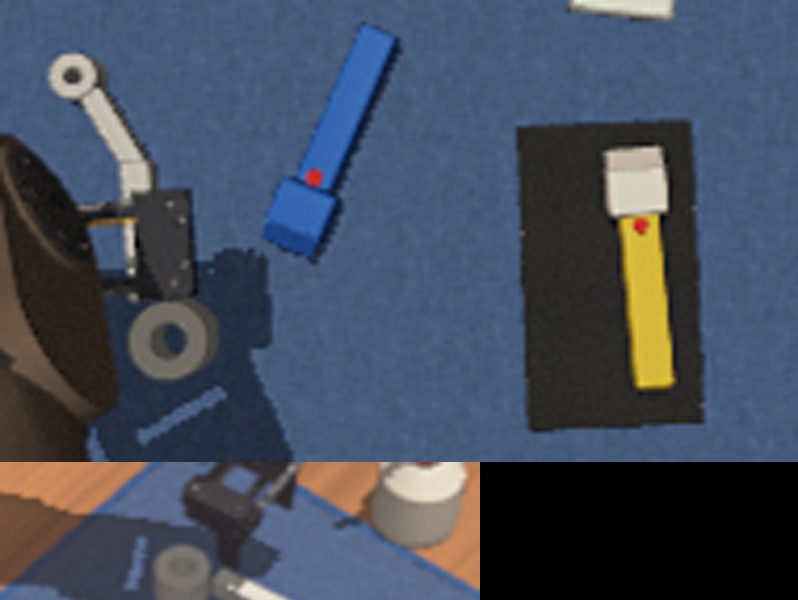

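>>> {"name": "carry_out", "arguments": {"series": [[9.5, [-0.1, 0, 2], 0], [9.5, [-0.2, 0, 4.5], 0], [9.5, [-0.2, 0, 6.5], 0], [9.5, [-0.2, 0, 8], 0], [9.5, [-0.2, 0, 9], 0], [9.5, [-0.2, 0, 9.3], 0], [5, [-0.2, 0, 9.3], 0], [0, [-0.2, 0, 9.3], 0], [0, [-0.2, 0, 9.3], 0], [0, [-0.2, 0, 9.3], 0]], "squeeze": 50}}

```text
time_s: 11.1
eef_pos: [0.4414, 0.3483, 0.006]
orientation: [0.999, 0.05, 0.001, -0.0]
wrist_force: [0.3, -0.2, 0.1]
grip_width: 0.0733
```

>>> {"name": "carry_out", "arguments": {"series": [[0, [0, 0, 0], 0], [0, [0, 0, 0], 0], [0, [0, 0, 0], 0], [0, [0, 0, 0], 0], [0, [0, 0, 0], 0], [0, [0, 0, 0], 0], [0, [0, 0, 0], 0], [0, [0, 0, 0], 0], [0, [0, 0, 0], 0], [0, [0, 0, 0], 0]]}}

```text
time_s: 11.93
eef_pos: [0.4411, 0.3483, 0.0051]
orientation: [0.999, 0.05, 0.0, -0.0]
wrist_force: [0.2, 2.4, -1.3]
grip_width: 0.021
```

>>> {"name": "carry_out", "arguments": {"series": [[0, [0, 0, 0], 0], [0, [0, 0, -0.5], 0], [0, [0, 0, -1.5], 0], [0, [0, 0, -3], 0], [0, [0, 0, -5], 0], [0, [0, 0, -7], 0], [0, [0, 0, -9], 0], [0, [0, 0, -11], 0], [0, [0, 0, -12.3], 0], [0, [0, 0, -13], 0]]}}

```text
time_s: 12.77
eef_pos: [0.4411, 0.3481, 0.1374]
orientation: [0.999, 0.05, 0.001, -0.0]
wrist_force: [0.1, 0.1, -4.4]
grip_width: 0.0208
```

>>> {"name": "carry_out", "arguments": {"series": [[0, [0, 0.4, 0], 0], [0, [-0.1, 1.4, 0], 0.01], [0, [-0.2, 3, 0], 0.02], [0, [-0.35, 5, 0], 0.03], [0, [-0.5, 7.4, 0], 0.04], [0, [-0.7, 10, 0], 0.05], [0, [-0.9, 12.6, 0], 0.06], [0, [-1.1, 15.2, 0], 0.07], [0, [-1.25, 17.8, 0], 0.08], [0, [-1.4, 20.4, 0], 0.09]]}}

```text
time_s: 13.6
eef_pos: [0.4462, 0.1417, 0.1341]
orientation: [1.0, 0.004, -0.001, 0.0]
wrist_force: [0.7, 0.5, -5.0]
grip_width: 0.0211
```

>>> {"name": "carry_out", "arguments": {"series": [[0, [0.1, 2.6, 0], 0.01], [0, [0.15, 5.2, 0], 0.02], [0, [0.2, 7.8, 0], 0.03], [0, [0.25, 10.4, 0], 0.04], [0, [0.3, 13, 0], 0.05], [0, [0.35, 15.6, 0], 0.06], [0, [0.4, 18.2, 0], 0.07], [0, [0.45, 20.8, 0], 0.08], [0, [0.5, 23.4, 0], 0.09], [0, [0.6, 26, 0], 0.1]]}}

```text
time_s: 14.43
eef_pos: [0.4544, -0.1177, 0.1341]
orientation: [0.999, -0.046, -0.001, -0.0]
wrist_force: [1.1, -0.3, -4.1]
grip_width: 0.0211
```

>>> {"name": "carry_out", "arguments": {"series": [[0, [0.3, 2.6, 0], 0.005], [0, [0.6, 5.2, 0], 0.01], [0, [0.9, 7.8, 0], 0.014], [0, [1.3, 10.4, 0], 0.018], [0, [1.6, 12.9, 0], 0.019], [0, [1.9, 15.1, 0], 0.019], [0, [2.1, 17, 0], 0.019], [0, [2.3, 18.4, 0], 0.019], [0, [2.4, 19.1, 0], 0.019], [0, [2.4, 19.3, 0], 0.019]]}}

```text
time_s: 15.27
eef_pos: [0.4618, -0.3113, 0.1344]
orientation: [0.998, -0.055, -0.001, -0.0]
wrist_force: [-0.9, 0.4, -4.9]
grip_width: 0.0211
```

>>> {"name": "carry_out", "arguments": {"series": [[0, [0, 0, 0.3], 0], [0, [0, 0, 1], 0], [0, [0, 0, 1.8], 0], [0, [0, 0, 2.5], 0], [0, [0, 0, 2.8], 0], [0, [0, 0, 2.9], 0], [0, [0, 0, 2.9], 0], [0, [0, 0, 2.9], 0]]}}

```text
time_s: 15.93
eef_pos: [0.4625, -0.3106, 0.1062]
orientation: [0.999, -0.055, 0.0, 0.0]
wrist_force: [-0.5, 0.2, -5.2]
grip_width: 0.0209
```

```bash
python3 - <<'E'
from h import *
s=robot.read_state();print(s['eef_pos'],s['orientation'],s['wrist_force'],s['wrist_torque'],s['grip_width'])
snap('top','top5');snap('scene','sc5')
crop('top5',310,150,375,260,5.4,'a');crop('sc5',140,165,245,275,5.4,'b')
a=cv2.imread('pics/a.png');b=cv2.imread('pics/b.png');c=np.hstack([a,b])[:,:800];print(a.shape,c.shape)
cv2.imwrite('pics/c7.png',c)
E
```

```text
[ 0.46254965 -0.310599    0.1062398 ] [ 9.98512467e-01 -5.45237180e-02  9.15426583e-05  9.61781251e-05] [-0.47593868  0.15315737 -5.186104  ] [ 0.05543269  0.04002124 -0.07394204] 0.020880032269148318
(594, 351, 3) (594, 800, 3)
```

View pics/c7.png

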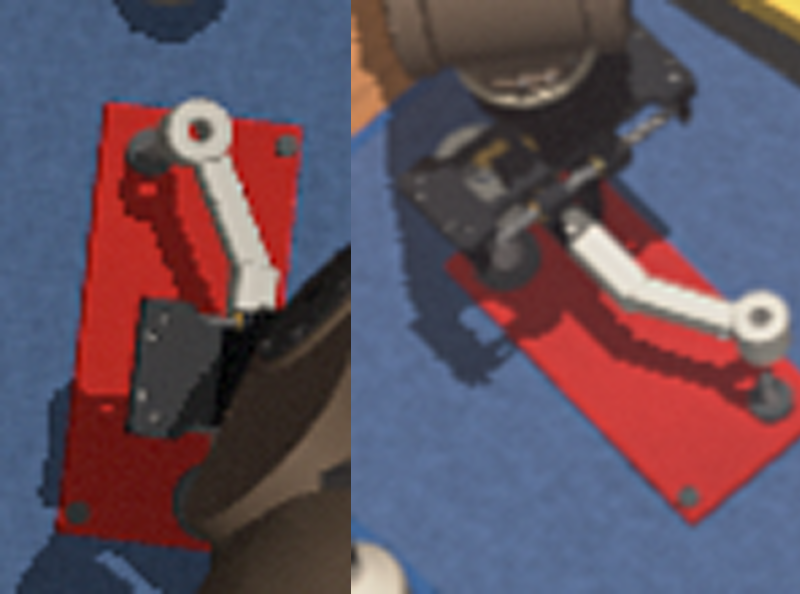

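```bash
python3 - <<'E'
from h import *
from loc import fx,A
s=load('top5');t=load('sc5')
k=5.4
print('eye top cam',px2w(s,[(309.5+200.5/k,149.5+130/k)],.1351),'scene',px2w(t,[(139.5+(760-351)/k,164.5+318/k)],.1351))
print('pin',A([(553,182)],.05),'spigot',A([(608,499)],.05))
p=np.array([.4625,-.3106]);y=-2*.0545
R=lambda y:np.array([[np.cos(y),-np.sin(y)],[np.sin(y),np.cos(y)]])
print('eye pred',p+R(y)@[.135,.042],'boss pred',p+R(y)@[-.074,-.019],'target eye',fx[0]+R(fx[1])@[.135,.042],fx[:2])
crop('top1',310,150,375,260,5.4,'a');crop('sc1' if 0 else 'scene1',140,165,245,275,5.4,'b')
cv2.imwrite('pics/c8.png',np.hstack([cv2.imread('pics/a.png'),cv2.imread('pics/b.png')])[:,:800])
E
```

```text
eye top cam [[ 0.60219075 -0.28505096  0.1351    ]] scene [[ 0.6009657  -0.28768325  0.1351    ]]
pin [[ 0.59782298 -0.28565228  0.05      ]] spigot [[ 0.38610684 -0.32273132  0.05      ]]
eye pred [ 0.60126777 -0.28353513] boss pred [ 0.38687226 -0.3214372 ] target eye [ 0.59919286 -0.28541237] (array([ 0.46038195, -0.31225509]), np.float64(-0.11060058162417263))
```

View pics/c8.png

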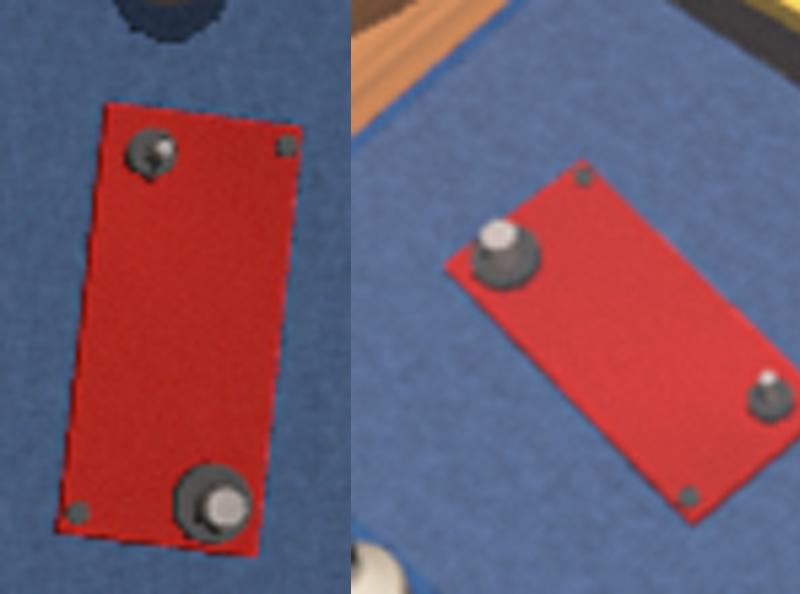

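```bash
python3 - <<'E'
from h import *
from loc import fit
s=load('top1');t=load('scene1');k=5.4
T=px2w(s,[(309.5+226/k,149.5+507/k),(309.5+163.5/k,149.5+149/k)],.05)
S=px2w(t,[(139.5+(498.5-351)/k,164.5+236/k),(139.5+(768.5-351)/k,164.5+378/k)],.05)
L=[(-.074,-.019),(.135,.042)]
print(T,S)
for x in(T,S,(T+S)/2): print(fit(L,x))
E
```

```text
[[ 0.38666223 -0.32299285  0.05      ]
 [ 0.59921314 -0.28553799  0.05      ]] [[ 0.38534873 -0.32674329  0.05      ]
 [ 0.59890212 -0.28758916  0.05      ]]
(array([ 0.46136319, -0.3123618 ]), np.float64(-0.10955258722040473), array([0.94712619, 0.94712619]))
(array([ 0.46060761, -0.31548049]), np.float64(-0.10264593031318836), array([0.30345181, 0.30345181]))
(array([ 0.4609853 , -0.31392152]), np.float64(-0.10608899021322828), array([0.62593437, 0.62593437]))
```

>>> {"name": "carry_out", "arguments": {"series": [[0, [-0.1, 0, 0], 0], [0, [-0.2, 0, 0.05], 0], [0, [-0.25, 0, 0.1], 0], [0, [-0.25, 0, 0.1], 0], [0, [-0.25, 0, 0.1], 0], [0, [-0.25, 0, 0.1], 0], [0, [-0.25, 0, 0.1], 0], [0, [-0.25, 0, 0.1], 0], [0, [-0.25, 0, 0.1], 0], [0, [-0.25, 0, 0.1], 0]]}}

```text
time_s: 16.87
eef_pos: [0.4599, -0.3103, 0.1051]
orientation: [0.999, -0.055, -0.0, 0.0]
wrist_force: [0.8, -0.3, -4.7]
grip_width: 0.021
```

```bash
python3 - <<'E'
from h import *
snap('top','top6');snap('scene','sc6')
crop('top6',330,150,375,210,10,'a');crop('sc6',150,165,215,225,9,'b')
a=cv2.imread('pics/a.png');b=cv2.imread('pics/b.png')
c=np.zeros((600,800,3),np.uint8);c[:,:450]=a;c[:540,450:]=b[:,:350]
t=load('sc6');s=load('top6')
from loc import fit
y=-.109;R=np.array([[np.cos(y),-np.sin(y)],[np.sin(y),np.cos(y)]])
e=robot.read_state();print(e['eef_pos'],e['orientation'],e['wrist_force'],e['joint_velocities'].max())
p=e['eef_pos'][:2]
print('boss top px scene crop',(w2px(t,[*(p+R@[-.074,-.019]),.140])-[150,165]+.5)*9+[450,0],'eye',(w2px(t,[*(p+R@[.135,.042]),.134])-[150,165]+.5)*9)
print('eye top crop',(w2px(s,[*(p+R@[.135,.042]),.134])-[330,150]+.5)*10)
cv2.imwrite('pics/c9.png',c)
E
```

```text
[ 0.45991307 -0.31035285  0.10512566] [ 9.98509452e-01 -5.45790611e-02  3.02067232e-06  3.33293173e-05] [ 0.58611887 -0.02368719 -5.20078707] 0.0014430823011001963
boss top px scene crop [[576.45858825 266.59326037]] eye [[595.4453298  520.09899966]]
eye top crop [[164.49147642 252.62217653]]
```

View pics/c9.png

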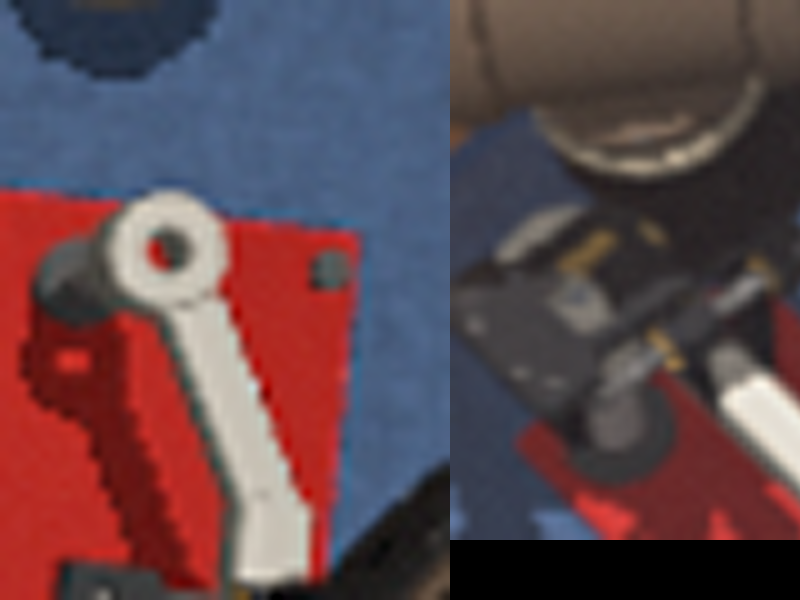

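>>> {"name": "carry_out", "arguments": {"series": [[0, [0, 0.07, 0], 0], [0, [0, 0.15, 0], 0], [0, [0, 0.15, 0], 0], [0, [0, 0.15, 0], 0], [0, [0, 0.15, 0], 0], [0, [0, 0.15, 0], 0], [0, [0, 0.15, 0], 0], [0, [0, 0.15, 0], 0], [0, [0, 0.15, 0], 0], [0, [0, 0.15, 0], 0]]}}

```text
time_s: 17.8
eef_pos: [0.4598, -0.3118, 0.1051]
orientation: [0.999, -0.055, 0.0, 0.0]
wrist_force: [0.2, 0.3, -5.7]
grip_width: 0.0212
```

```bash
python3 -c "
from h import *
e=robot.read_state();print(e['eef_pos'],e['wrist_force'],e['grip_width'],abs(e['joint_velocities']).max())
print(robot.job_done())"
```

```text
[ 0.4597532  -0.31183114  0.10514212] [ 0.24098929  0.2541544  -5.65114917] 0.021177523068545957 0.0014219450632217449
the job is handed in; nothing more can be done
None
```

I did both jobs in order and handed in at about 18 s of the 64 s allowed; no verdict was reported.

- **Scanner:** I picked up the yellow scanner and held it level with its underside about 62 mm above the table and its spot on the barcode. I held it still for about 1.7 s, then laid it back on its mat and let go. A picture afterwards shows it lying there. While it was held, the top camera put its head about 3 mm to the side of where the arm reading placed it. I shifted 1 mm to allow for that, so the spot should be a few millimetres from the barcode centre at most.
- **Lever:** I gripped it at its balance point (jaw opening 21 mm) and it was still held at the end. Its underside was about 100 mm above the table, which I took as 50 mm clear of the spigot and pin tops. The arm was still.
- **Eye over the pin:** the last picture put the eye within about 1 mm of the pin in the top view. I then moved it 1.5 mm sideways and did not take another picture.
- **Boss over the spigot:** the gripper hid most of the boss, so I worked this out from the arm pose. It should be within about 2 to 3 mm, because the two cameras disagree by up to 3 mm (sideways) on where the fixture sits.

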